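# Load the burn-out tray with casting rings in order of size

### The job

Load the burn-out tray for the oven: stand the four casting rings upright on its four clay seats, one centred on each seat, in order of size, with the smallest ring on the seat next to the tray's pull handle and the largest at the far end. Leave the plaster model that stands among the rings where it is.

Things in the scene. Friction and masses are not known exactly. Their poses are not given: they have to be found in the camera images.
- ring_32: Casting ring, an open upright tube, pinkish, the smallest of four: 32 mm outer diameter, 40 mm tall, about 90 g (varies by a third), loose. Origin: centre of its underside; z is its axis, up; x, y have no meaning (round). Starts standing on a fixed plywood board, top 20 mm above the bench, left of the tray. Grip it across the outer diameter from above.
- ring_42: Casting ring, an open upright tube, pale mottled grey, second smallest of four: 42 mm outer diameter, 50 mm tall, about 90 g (varies by a third), loose. Origin: centre of its underside; z is its axis, up; x, y have no meaning (round). Starts standing on a fixed plywood board, top 20 mm above the bench, left of the tray. Grip it across the outer diameter from above.
- ring_52: Casting ring, an open upright tube, light grey, second largest of four: 52 mm outer diameter, 55 mm tall, about 90 g (varies by a third), loose. Origin: centre of its underside; z is its axis, up; x, y have no meaning (round). Starts standing on a fixed plywood board, top 20 mm above the bench, left of the tray. Grip it across the outer diameter from above.
- ring_62: Casting ring, an open upright tube, light grey, the largest of four: 62 mm outer diameter, 60 mm tall, about 90 g (varies by a third), loose. Origin: centre of its underside; z is its axis, up; x, y have no meaning (round). Starts standing on a fixed plywood board, top 20 mm above the bench, left of the tray. Grip it across the outer diameter from above.
- seat_1: Round flat reddish clay seat, 74 mm diameter, 5 mm thick, fixed on the tray (end seat; seats 1, 2, 3, 4 follow each other along the tray, 90 mm apart, all alike, number 1 the rightmost). Origin: centre of its underside, which is 18 mm above the bench; its flat top is 5 mm above the origin. y runs along the row from seat_1 to seat_4, x across the tray, z up.
- seat_2: Round flat reddish clay seat, 74 mm diameter, 5 mm thick, fixed on the tray (inner seat; seats 1, 2, 3, 4 follow each other along the tray, 90 mm apart, all alike, number 1 the rightmost). Origin: centre of its underside, which is 18 mm above the bench; its flat top is 5 mm above the origin. y runs along the row from seat_1 to seat_4, x across the tray, z up.
- seat_3: Round flat reddish clay seat, 74 mm diameter, 5 mm thick, fixed on the tray (inner seat; seats 1, 2, 3, 4 follow each other along the tray, 90 mm apart, all alike, number 1 the rightmost). Origin: centre of its underside, which is 18 mm above the bench; its flat top is 5 mm above the origin. y runs along the row from seat_1 to seat_4, x across the tray, z up.
- seat_4: Round flat reddish clay seat, 74 mm diameter, 5 mm thick, fixed on the tray (end seat; seats 1, 2, 3, 4 follow each other along the tray, 90 mm apart, all alike, number 1 the rightmost). Origin: centre of its underside, which is 18 mm above the bench; its flat top is 5 mm above the origin. y runs along the row from seat_1 to seat_4, x across the tray, z up.
- tray_handle: Bright steel U-shaped pull handle, 64 mm long across the tray, 32 mm high, bar 8 mm thick, fixed at one end of the tray, 63 mm beyond the centre of seat_1 or of seat_4 (differs per start); the other end has only a dark rib 6 mm high. Origin: centre of its underside, 18 mm above the bench; z up. The fixed dark tray is 430 x 104 mm, top 18 mm (long edges 21 mm) above the bench.
- plaster_model: Pale plaster jaw model (horseshoe of teeth on a base), 67 x 66 x 28 mm, loose, standing among the rings left of the tray; not part of the job. Origin: centre of its underside; z up. (Solid window blinds hang behind the work, 0.70 m ahead of the robot's base axis, down to 0.12 m above the bench.)
There are look-alikes about, which are no part of the job. Leave any purple look-alike of the ring_62 alone.

How it is judged:
By the outcome, as a careful person would: the job done as asked, in the order asked, and still so for the second after the job is handed in, with the robot touching nothing.
It also fails if it takes over 120 s, if anything falls off the work surface, if the arm or the gripper's body presses on something with over 40 N, if the wrist force passes 120 N, or if a joint passes its speed limit or range.

### The arm

A 7-joint arm with a two-finger parallel gripper is mounted at the origin on a cart in front of the work surface, level with it; the furniture and walls round the work are solid. World frame = base frame: x ahead of the robot, y to its left, z up, the work surface at z = 0. Lengths are in m, angles in rad, forces in N, time in s.
With the tool pointing down it reaches from about 0.4 to 0.875 m from the base axis. Payload 19.3 kg.
Tool frame: the origin (TCP) lies at the very end of the fingers, on their centre line; the grasp point (between the pads) lies 19 mm behind it; z points along the fingers, y is the direction in which the jaws open and shut (so a half turn about z gives the same grasp; the last joint's range is limited). The gripper opens to 85 mm and grips with 20 to 120 N. Pads are 22 mm wide; open, the fingers measure 114 mm over their backs; the gripper's body (76 mm by 85 mm) begins 54 mm behind the grasp point. The pads swing forward as they close: fully open they stand 13 mm farther back than shut.
Start: joints at [1.256, 0.521, -0.036, 1.599, 0.021, 1.021, -0.113], TCP at [0.151, -0.606, 0.231] pointing down, gripper open.
Joint ranges: [-2.91, 2.91], [-0.3, 2.13], [-1.5, 1.42], [0.17, 2.43], [-1.26, 4.41], [0.16, 1.93], [-2.52, 2.52]. Speed limits (rad/s): [1.89, 1.89, 2.39, 2.39, 3.01, 3.01, 3.01].

### API

Orientations are given as [roll, pitch, yaw] about the fixed x, y, z axes, in that order (R = Rz(yaw) Ry(pitch) Rx(roll)).
In Python, from workcell import bot, viewer gives the robot as it stands.
- The arm moves only by the shell command python3 -m creep 'ROWS' [FORCE]. ROWS is JSON, a list of rows, each an object of numbers: "rx", "ry", "rz": the turn, a rotation vector about the tool's x, y, z in degrees; "tx", "ty", "tz": the shift along the tool's x, y, z in mm; "hand": the closure, from -1 (fully open) to 1 (shut), so that 0 is half open. In form: [{"rx": .., "ry": .., "rz": .., "tx": .., "ty": .., "tz": .., "hand": ..}, ...]. A call has 1 to 8 rows; each row is the pose to reach, as a shift and turn from the pose commanded when the call began, along the tool's axes at that moment; what a row does not reach only later rows make up. A row lasts 1/10 s, in which the tool goes at most 50 mm and 8.59 degrees, less where a joint would pass 70% of its speed; a pose out of reach is approached as far as the arm can. A call with a gripper value outside its range is refused whole. The fingers move at their own pace and stop on an object; FORCE is the grip in N (left out, the last holds). Time passes only in rows, so rows that repeat a pose let the fingers close. It gives the time, the measured TCP pose, the force and the opening at its end, in the units of the state.
- bot.observe(): the state, without advancing time (a new reading comes with each control period).
- viewer.grab_frame(name): name is "scene" or "top" or "wrist"; returns a dict with "pixels" (480x640x3 uint8, blue, green, red), "vertical_fov" (degrees; the focal length in pixels is half the picture's height over the tangent of half this angle, whatever the lens; pixels are square), "cx", "cy" (the principal point, pixels), "rvec" (rotation vector, rad) and "tvec" (3), from world to camera coordinates, as OpenCV has them; the wrist camera has in their place "tool_from_camera" (4x4, takes a point from camera to tool coordinates, whose origin is the TCP and whose axes are the flange's). Camera axes: x right, y down, z forward; pixel columns grow to the right and rows downward; lengths in m; the calibration is good to about 2 mm. A picture is of the moment at which its call begins: read the wrist's pose just before it. There is no depth.
- bot.job_done(): hands the job in, once; it reports no verdict.
Trained networks look in a picture, given as the dict that the camera call returned (one of the last four; its "shot" number tells which), for a name from the list of things; names that differ only in an ending like _2 or _b are one class to them, and where a whole thing is asked for, a point or a joint stands for the part that bears it (a point fixed in the world has none). Each returns a list of dicts, best first, with "score" (0 to 1); they miss things now and then, are a little off and sometimes report something else, mostly with a low value. They report only what shows in the picture. A call takes as long as a camera call. They do not tell look-alikes from the thing itself.
- viewer.outline_of(target, picture): "mask" (480x640 bool, what is visible of it) and "bbox" ([left, top, right, bottom] in pixels, round what is visible of it).
The state is a dict: "clock": time; "qpos": joint angles; "qd": joint speeds; "joint_efforts": joint torques, N m; "position": TCP position; "tool_rot": TCP orientation; "force": force on the tool from outside, world axes, zero at the start; "moment": the same for the moment, N m; "grip_width": finger opening in m.
Only numpy, scipy, OpenCV 4.12 (cv2) and the standard library are available. Lean on these libraries where they do the work, as an engineer would, in place of code of your own. Each camera call takes 0.05 s, during which the arm holds its last target.

## Working session

There is one attempt and no reset: what is moved stays moved. The work goes in short steps, Python scripts to look and compute and a shell command to move; the robot and the scene stay as the last step left them, time stands still between calls to the robot, and variables do not carry over. Pictures are saved under pics/ and viewed, and the job is handed in when it is done.

```bash
mkdir -p pics; ls; python3 - <<'E'
from workcell import bot, viewer
import cv2
print(bot.observe())
for n in ("scene","top","wrist"):
    f=viewer.grab_frame(n); cv2.imwrite(f"pics/{n}0.png",f["pixels"])
    print(n,{k:v for k,v in f.items() if k!="pixels"})
E
```

```text
pics
{'clock': 0.0, 'qpos': array([ 1.25579342,  0.52202136, -0.03631915,  1.60004637,  0.02119501,
        1.0211096 , -0.11282098]), 'qd': array([ 0.00164498, -0.00075289, -0.00065151, -0.00014628,  0.00032965,
       -0.00052779,  0.00070927]), 'joint_efforts': array([ 2.61014893e-04, -9.27103615e+01,  1.98001519e+00, -3.69935381e+01,
        1.79228734e-02,  8.13302526e-03,  5.93361733e-05]), 'position': array([ 0.1513478 , -0.60602155,  0.23070751]), 'tool_rot': array([-3.14039601e+00,  8.73991358e-05,  2.44762934e-01]), 'force': array([ 0.40203713, -1.00328267, -0.13461462]), 'moment': array([-0.02541188,  0.00935047, -0.00775165]), 'grip_width': 0.08551246448795975}
scene {'vertical_fov': 56.85058343486401, 'cx': 316.856394195198, 'cy': 236.6838458214033, 'rvec': array([ 1.18144399, -2.10169802,  1.18547481]), 'tvec': array([0.30475848, 0.25126001, 0.96316858]), 'shot': 1}
top {'vertical_fov': 50.20182331001125, 'cx': 319.8190339598797, 'cy': 239.43500089923282, 'rvec': array([ 2.15267078, -2.09491904,  0.2229557 ]), 'tvec': array([0.03220286, 0.47010983, 1.18980506]), 'shot': 2}
wrist {'vertical_fov': 65.43125190767182, 'cx': 320.0904518144765, 'cy': 234.64228612687657, 'tool_from_camera': array([[-1.12124414e-03, -9.58526798e-01, -2.85000210e-01,
         7.38003184e-02],
       [ 9.99999367e-01, -1.04860225e-03, -4.07473637e-04,
        -9.40058261e-04],
       [ 9.17225384e-05, -2.85000487e-01,  9.58527367e-01,
        -1.42895310e-01],
       [ 0.00000000e+00,  0.00000000e+00,  0.00000000e+00,
         1.00000000e+00]]), 'shot': 3}
```

View pics/scene0.png

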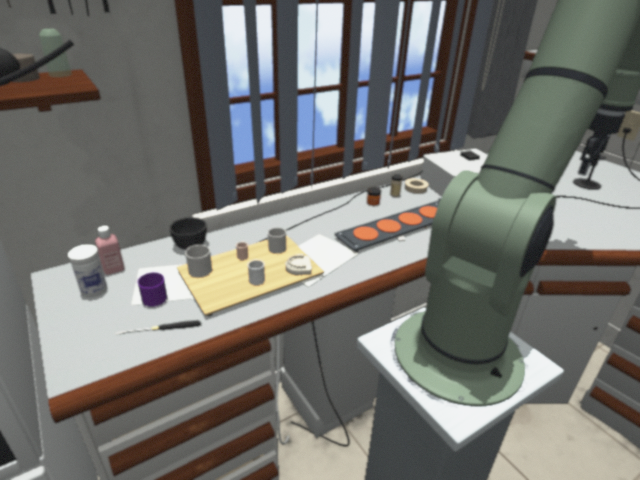

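View pics/top0.png

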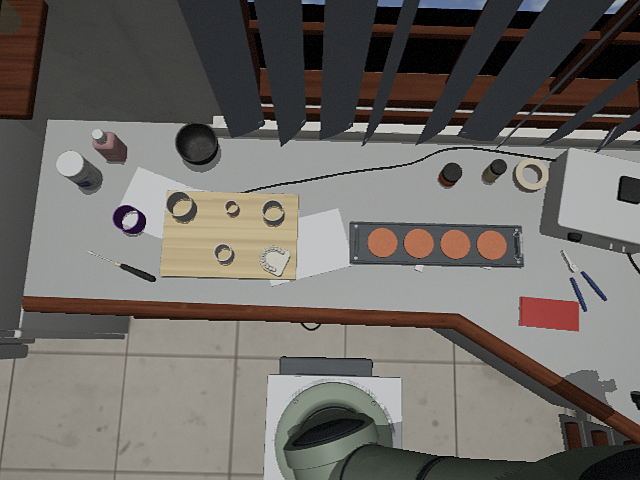

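```bash
cat > h.py <<'E'
import numpy as np, cv2
from workcell import bot, viewer
from scipy.spatial.transform import Rotation as Rn
def K(f):
    fl=240/np.tan(np.radians(f["vertical_fov"]/2)); return np.array([[fl,0,f["cx"]],[0,fl,f["cy"]],[0,0,1]])
def cam(name):
    s=bot.observe(); f=viewer.grab_frame(name)
    if name=="wrist":
        T=np.eye(4); T[:3,:3]=Rn.from_euler("xyz",s["tool_rot"]).as_matrix(); T[:3,3]=s["position"]
        C=T@f["tool_from_camera"]
    else:
        C=np.eye(4); R=cv2.Rodrigues(f["rvec"])[0]; C[:3,:3]=R.T; C[:3,3]=-R.T@f["tvec"]
    f["C"]=C; return f
def unproj(f,uv,z):
    d=f["C"][:3,:3]@np.linalg.inv(K(f))@np.array([uv[0],uv[1],1.]); o=f["C"][:3,3]
    return o+d*(z-o[2])/d[2]
def proj(f,P):
    P=np.atleast_2d(P); q=(P-f["C"][:3,3])@f["C"][:3,:3]@K(f).T; return q[:,:2]/q[:,2:]
E
python3 - <<'E'
from h import *
f=cam("top")
img=f["pixels"].copy()
cv2.imwrite("pics/t1a.png",cv2.resize(img[170:300,100:300],None,fx=4,fy=4,interpolation=cv2.INTER_CUBIC))
cv2.imwrite("pics/t1b.png",cv2.resize(img[200:290,340:540],None,fx=4,fy=4,interpolation=cv2.INTER_CUBIC))
H={"ring_32":.06,"ring_42":.07,"ring_52":.075,"ring_62":.08,"seat_1":.023,"tray_handle":.05,"plaster_model":.04}
for n,h in H.items():
    for o in viewer.outline_of(n,f)[:5]:
        m=o["mask"]; ys,xs=np.nonzero(m); b=o["bbox"]
        print(n,round(o["score"],2),b,m.sum(),unproj(f,((b[0]+b[2])/2,(b[1]+b[3])/2),h).round(3))
E
```

```text
ring_32 0.91 [109.8, 202.6, 144.8, 232.3] 574 [0.507 0.507 0.06 ]
ring_32 0.73 [213.3, 243.6, 236.7, 262.9] 203 [0.427 0.268 0.06 ]
ring_32 0.72 [167.9, 193.4, 197.9, 216.9] 423 [0.541 0.377 0.06 ]
ring_32 0.68 [260.5, 201.3, 281.5, 225.2] 257 [0.527 0.164 0.06 ]
ring_32 0.65 [226.2, 200.1, 240.4, 216.1] 130 [0.537 0.255 0.06 ]
ring_42 0.91 [109.8, 202.6, 144.8, 232.3] 574 [0.504 0.503 0.07 ]
ring_42 0.73 [213.3, 243.6, 236.7, 262.9] 203 [0.425 0.267 0.07 ]
ring_42 0.72 [167.9, 193.4, 197.9, 216.9] 423 [0.538 0.374 0.07 ]
ring_42 0.68 [260.5, 201.3, 281.5, 225.2] 257 [0.525 0.163 0.07 ]
ring_42 0.65 [226.2, 200.1, 240.4, 216.1] 130 [0.535 0.254 0.07 ]
ring_52 0.91 [109.8, 202.6, 144.8, 232.3] 574 [0.503 0.501 0.075]
ring_52 0.73 [213.3, 243.6, 236.7, 262.9] 203 [0.424 0.266 0.075]
ring_52 0.72 [167.9, 193.4, 197.9, 216.9] 423 [0.537 0.373 0.075]
ring_52 0.68 [260.5, 201.3, 281.5, 225.2] 257 [0.523 0.163 0.075]
ring_52 0.65 [226.2, 200.1, 240.4, 216.1] 130 [0.533 0.253 0.075]
ring_62 0.91 [109.8, 202.6, 144.8, 232.3] 574 [0.502 0.499 0.08 ]
ring_62 0.73 [213.3, 243.6, 236.7, 262.9] 203 [0.423 0.265 0.08 ]
ring_62 0.72 [167.9, 193.4, 197.9, 216.9] 423 [0.536 0.371 0.08 ]
ring_62 0.68 [260.5, 201.3, 281.5, 225.2] 257 [0.522 0.162 0.08 ]
ring_62 0.65 [226.2, 200.1, 240.4, 216.1] 130 [0.532 0.252 0.08 ]
seat_1 0.95 [476.3, 231.6, 505.0, 260.6] 708 [ 0.469 -0.377  0.023]
seat_1 0.95 [367.8, 229.0, 397.1, 255.0] 680 [ 0.472 -0.109  0.023]
seat_1 0.9 [438.7, 225.3, 465.2, 259.3] 677 [ 0.476 -0.281  0.023]
seat_1 0.68 [405.1, 228.8, 433.8, 258.0] 719 [ 0.471 -0.201  0.023]
tray_handle 0.59 [510.7, 229.7, 523.0, 257.2] 123 [ 0.472 -0.431  0.05 ]
plaster_model 0.98 [255.1, 244.9, 287.2, 280.5] 681 [0.41 0.16 0.04]
plaster_model 0.43 [473.0, 232.2, 501.8, 261.0] 693 [ 0.464 -0.363  0.04 ]
```

```bash
echo
```

```text
(no output)
```

View pics/t1a.png

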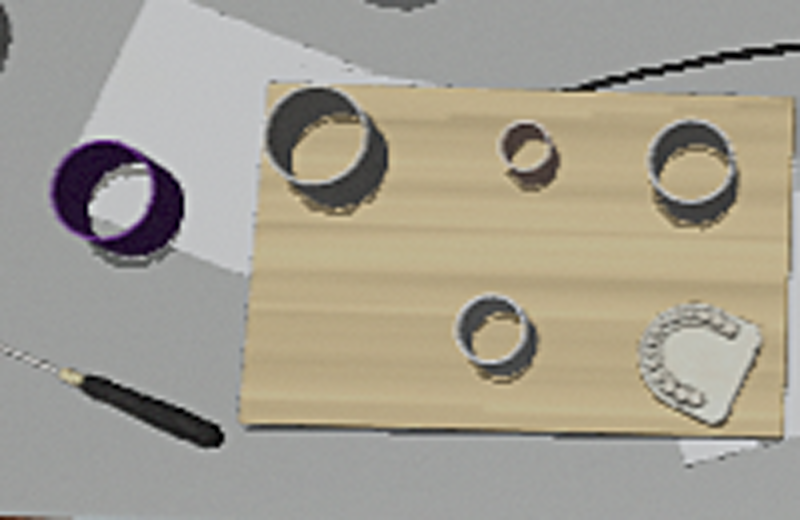

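View pics/t1b.png

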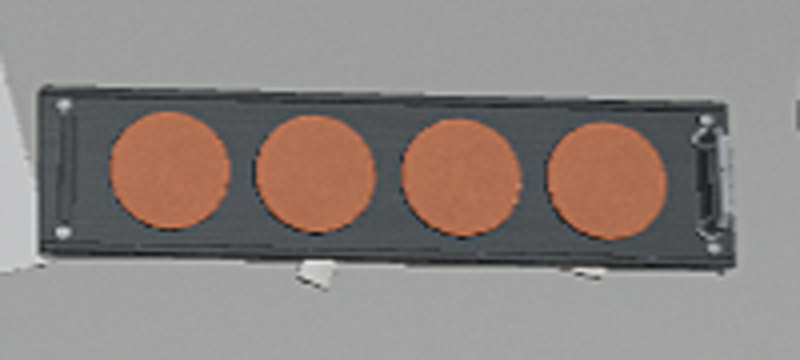

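```bash
python3 -m creep '[{"tx":408,"ty":-316,"tz":-69,"rz":-76},{"tx":408,"ty":-316,"tz":-69,"rz":-76},{"tx":408,"ty":-316,"tz":-69,"rz":-76},{"tx":408,"ty":-316,"tz":-69,"rz":-76},{"tx":408,"ty":-316,"tz":-69,"rz":-76},{"tx":408,"ty":-316,"tz":-69,"rz":-76},{"tx":408,"ty":-316,"tz":-69,"rz":-76},{"tx":408,"ty":-316,"tz":-69,"rz":-76}]'
```

```text
schema error: expected keys rx, ry, rz, tx, ty, tz, hand
```

```bash
python3 -m creep '[{"rx":0,"ry":0,"rz":-76,"tx":408,"ty":-316,"tz":-69,"hand":-1},{"rx":0,"ry":0,"rz":-76,"tx":408,"ty":-316,"tz":-69,"hand":-1},{"rx":0,"ry":0,"rz":-76,"tx":408,"ty":-316,"tz":-69,"hand":-1},{"rx":0,"ry":0,"rz":-76,"tx":408,"ty":-316,"tz":-69,"hand":-1},{"rx":0,"ry":0,"rz":-76,"tx":408,"ty":-316,"tz":-69,"hand":-1},{"rx":0,"ry":0,"rz":-76,"tx":408,"ty":-316,"tz":-69,"hand":-1},{"rx":0,"ry":0,"rz":-76,"tx":408,"ty":-316,"tz":-69,"hand":-1},{"rx":0,"ry":0,"rz":-76,"tx":408,"ty":-316,"tz":-69,"hand":-1}]'
```

```text
clock: 1.35
position: [0.3976, -0.2932, 0.2849]
tool_rot: [3.141, 0.001, 1.451]
force: [1.7, -0.9, -0.0]
grip_width: 0.0855
```

```bash
python3 -m creep '[{"rx":0,"ry":0,"rz":-7,"tx":98,"ty":60,"tz":-15,"hand":-1},{"rx":0,"ry":0,"rz":-7,"tx":98,"ty":60,"tz":-15,"hand":-1},{"rx":0,"ry":0,"rz":-7,"tx":98,"ty":60,"tz":-15,"hand":-1},{"rx":0,"ry":0,"rz":-7,"tx":98,"ty":60,"tz":-15,"hand":-1},{"rx":0,"ry":0,"rz":-7,"tx":98,"ty":60,"tz":-15,"hand":-1},{"rx":0,"ry":0,"rz":-7,"tx":98,"ty":60,"tz":-15,"hand":-1}]'
python3 - <<'E'
from h import *
f=cam("wrist"); s=bot.observe(); print(s["position"],s["tool_rot"],s["qpos"])
img=f["pixels"]; cv2.imwrite("pics/w1.png",img)
hsv=cv2.cvtColor(img,cv2.COLOR_BGR2HSV)
m=((hsv[...,0]<15)&(hsv[...,1]>90)&(hsv[...,2]>80)).astype(np.uint8)
n,l,st,c=cv2.connectedComponentsWithStats(m)
for i in range(1,n):
    if st[i,4]>500:
        pts=cv2.findContours((l==i).astype(np.uint8),cv2.RETR_EXTERNAL,cv2.CHAIN_APPROX_NONE)[0][0][:,0,:].astype(float)
        W=np.array([unproj(f,p,0.023)[:2] for p in pts])
        (cx,cy),r=cv2.minEnclosingCircle(W.astype(np.float32)*1000)
        A=np.c_[2*W,np.ones(len(W))]; x=np.linalg.lstsq(A,(W**2).sum(1),rcond=None)[0]
        print(st[i],c[i].round(1),"circ",x[:2].round(4),np.sqrt(x[2]+x[0]**2+x[1]**2).round(4))
E
```

```text
clock: 1.95
position: [0.4679, -0.2062, 0.2991]
tool_rot: [-3.141, 0.0, 1.565]
force: [0.1, -0.9, 0.6]
grip_width: 0.0858
[ 0.46786723 -0.20626844  0.29915969] [-3.14111078e+00  2.36783541e-04  1.56514857e+00] [ 0.7079043   0.30204612 -0.51403151  1.78951175  0.16581951  1.09323227
  0.13098819]
[ 146    0   31  115 2429] [160.1  56.3] circ [ 0.3088 -0.0672] 0.0361
[ 289   62   71   74 4068] [323.9  98.5] circ [ 0.4734 -0.1082] 0.0364
[ 292  151   66   66 3379] [324.4 183.4] circ [ 0.4736 -0.198 ] 0.0364
[ 122  204   69  150 3151] [164.  275.3] circ [ 0.2096 -0.2881] 0.0969
[ 294  230   63   58 2854] [324.8 258.4] circ [ 0.4738 -0.2877] 0.0365
[ 296  299   59   53 2447] [325.3 325.3] circ [ 0.4741 -0.3773] 0.0367
[ 189  364   47   69 2325] [216.4 394.5] circ [ 0.3302 -0.483 ] 0.0425
```

View pics/w1.png

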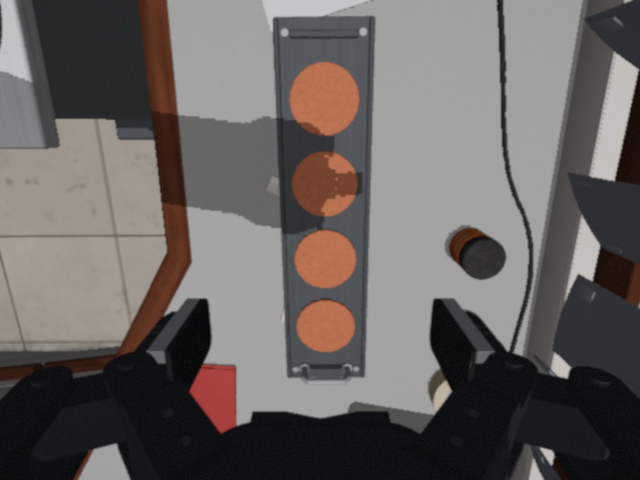

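```bash
python3 -m creep '[{"rx":0,"ry":0,"rz":-0.3,"tx":480,"ty":12,"tz":0,"hand":-1},{"rx":0,"ry":0,"rz":-0.3,"tx":480,"ty":12,"tz":0,"hand":-1},{"rx":0,"ry":0,"rz":-0.3,"tx":480,"ty":12,"tz":0,"hand":-1},{"rx":0,"ry":0,"rz":-0.3,"tx":480,"ty":12,"tz":0,"hand":-1},{"rx":0,"ry":0,"rz":-0.3,"tx":480,"ty":12,"tz":0,"hand":-1},{"rx":0,"ry":0,"rz":-0.3,"tx":480,"ty":12,"tz":0,"hand":-1},{"rx":0,"ry":0,"rz":-0.3,"tx":480,"ty":12,"tz":0,"hand":-1},{"rx":0,"ry":0,"rz":-0.3,"tx":480,"ty":12,"tz":0,"hand":-1}]'
python3 -m creep '[{"rx":0,"ry":0,"rz":0,"tx":90,"ty":0,"tz":0,"hand":-1},{"rx":0,"ry":0,"rz":0,"tx":90,"ty":0,"tz":0,"hand":-1},{"rx":0,"ry":0,"rz":0,"tx":90,"ty":0,"tz":0,"hand":-1},{"rx":0,"ry":0,"rz":0,"tx":90,"ty":0,"tz":0,"hand":-1},{"rx":0,"ry":0,"rz":0,"tx":90,"ty":0,"tz":0,"hand":-1}]'
python3 - <<'E'
from h import *
f=cam("wrist"); s=bot.observe(); print(s["position"],s["tool_rot"],s["qpos"])
img=f["pixels"]; cv2.imwrite("pics/w2.png",img)
E
```

```text
clock: 2.8
position: [0.4802, 0.1955, 0.2994]
tool_rot: [3.141, 0.0, 1.57]
force: [1.2, -0.8, -0.1]
grip_width: 0.0856
clock: 3.3
position: [0.4805, 0.2831, 0.2992]
tool_rot: [-3.142, 0.001, 1.57]
force: [-0.2, -0.2, -0.0]
grip_width: 0.0852
[0.4805499  0.28303282 0.29930242] [3.14140914e+00 6.83674858e-04 1.56993792e+00] [-0.12129992  0.41915876 -0.7103673   1.66949138  0.29398221  1.16291818
 -0.90773832]
```

View pics/w2.png

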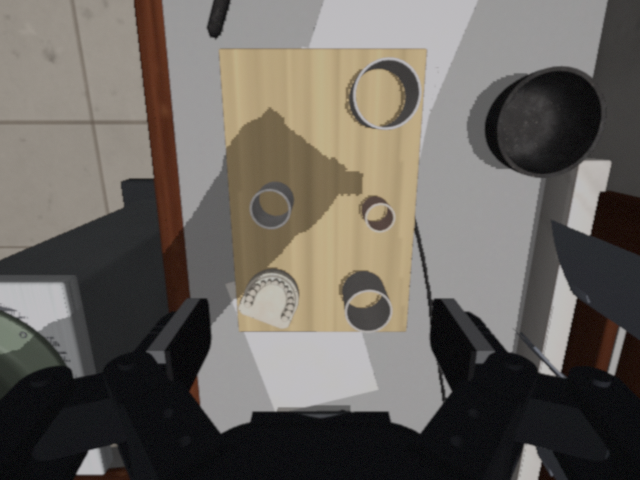

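```bash
cat >> h.py <<'E'
from scipy.ndimage import map_coordinates, gaussian_filter
from scipy.optimize import minimize
def ringfit(f,c0,R,z,span=.012,wall=.002):
    g=gaussian_filter(f["pixels"].astype(float).mean(2),.7); a=np.linspace(0,2*np.pi,120,endpoint=False)
    def val(c,r):
        p=proj(f,np.c_[c[0]+r*np.cos(a),c[1]+r*np.sin(a),np.full(120,z)]); return map_coordinates(g,[p[:,1],p[:,0]],order=1,mode="nearest")
    def cost(c):
        m=val(c,R-wall/2); i=val(c,R-wall-.0025); o=val(c,R+.0025)
        return -(np.clip(m-i,-30,30)+np.clip(m-o,-30,30)).mean()
    best=min(((cost((c0[0]+dx,c0[1]+dy)),c0[0]+dx,c0[1]+dy) for dx in np.arange(-span,span,.001) for dy in np.arange(-span,span,.001)))
    r=minimize(cost,best[1:],method="Nelder-Mead",options=dict(initial_simplex=np.array(best[1:])+np.array([[0,0],[.0008,0],[0,.0008]])))
    return r.x,-r.fun
RG={32:(.016,.06),42:(.021,.07),52:(.026,.075),62:(.031,.08)}
E
python3 - <<'E'
from h import *
f=cam("wrist"); v=f["pixels"].copy()
for n,uv in {62:(386,94),32:(379,216),52:(367,311),42:(271,208)}.items():
    R,z=RG[n]; c0=unproj(f,uv,z); c,s=ringfit(f,c0[:2],R,z); print(n,c0.round(4),c.round(4),s)
    a=np.linspace(0,6.28,60); p=proj(f,np.c_[c[0]+R*np.cos(a),c[1]+R*np.sin(a),np.full(60,z)])
    for q in p: cv2.circle(v,tuple(int(x) for x in q.round()),0,(0,0,255),-1)
cv2.imwrite("pics/w2f.png",cv2.resize(v[40:350,210:440],None,fx=2.5,fy=2.5,interpolation=cv2.INTER_CUBIC)[:600*2][:, :])
ft=cam("top")
for n,uv in {62:(178.6,203.6),32:(231.5,206.5),52:(272.8,210.5),42:(223.4,252.3)}.items():
    R,z=RG[n]; c0=unproj(ft,uv,z); c,s=ringfit(ft,c0[:2],R,z,.006); print("top",n,c0.round(4),c.round(4),s)
E
```

```text
62 [0.5417 0.3823 0.08  ] [0.5428 0.3825] 38.076388960148314
32 [0.5435 0.2633 0.06  ] [0.5447 0.2607] 37.43952238703067
52 [0.5325 0.1603 0.075 ] [0.534 0.159] 34.18031220962815
42 [0.4316 0.2743 0.07  ] [0.4299 0.2732] 49.497483010285514
top 62 [0.5391 0.3817 0.08  ] [0.5325 0.3866] 4.169291366977051
top 32 [0.541  0.2598 0.06  ] [0.5435 0.2617] 4.568245733972166
top 52 [0.5302 0.1588 0.075 ] [0.5362 0.1654] 4.621593672572853
top 42 [0.427  0.2705 0.07  ] [0.4289 0.275 ] 11.167710426702643
```

View pics/w2f.png

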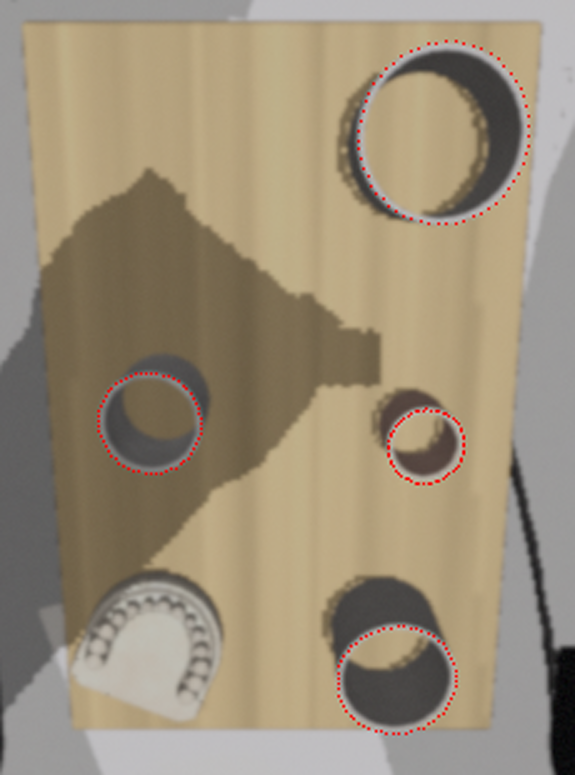

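```bash
python3 -m creep '[{"rx":0,"ry":0,"rz":0,"tx":-22,"ty":63,"tz":139,"hand":-0.3},{"rx":0,"ry":0,"rz":0,"tx":-22,"ty":63,"tz":139,"hand":-0.3},{"rx":0,"ry":0,"rz":0,"tx":-22,"ty":63,"tz":139,"hand":-0.3},{"rx":0,"ry":0,"rz":0,"tx":-22,"ty":63,"tz":139,"hand":-0.3},{"rx":0,"ry":0,"rz":0,"tx":-22,"ty":63,"tz":139,"hand":-0.3},{"rx":0,"ry":0,"rz":0,"tx":-22,"ty":63,"tz":139,"hand":-0.3}]'
cat >> h.py <<'E'
def look(n,uv=None,c0=None,tag="x"):
    f=cam("wrist"); s=bot.observe(); R,z=RG[n]
    if c0 is None: c0=unproj(f,uv,z)[:2]
    v=cv2.resize(f["pixels"],None,fx=1,fy=1)
    for w in (.0015,.002,.003,.004):
        c,sc=ringfit(f,c0,R,z,wall=w); print(n,w,c.round(4),round(sc,1),"d(tx,ty) mm",((c[1]-s["position"][1])*1e3).round(1),((c[0]-s["position"][0])*1e3).round(1))
    a=np.linspace(0,6.28,120); p=proj(f,np.c_[c[0]+R*np.cos(a),c[1]+R*np.sin(a),np.full(120,z)])
    for q in p: v[int(round(q[1])),int(round(q[0]))]=(0,0,255)
    m=p.mean(0).astype(int); k=70
    cv2.imwrite(f"pics/l{tag}.png",cv2.resize(v[max(0,m[1]-k):m[1]+k,max(0,m[0]-k):m[0]+k],None,fx=4,fy=4))
    cv2.imwrite(f"pics/L{tag}.png",f["pixels"])
E
python3 - <<'E'
from h import *
look(32,c0=(.544,.261),tag="32")
E
```

```text
clock: 4.05
position: [0.5431, 0.2634, 0.1622]
tool_rot: [3.14, -0.001, 1.572]
force: [0.2, 0.4, 1.0]
grip_width: 0.0552
32 0.0015 [0.544  0.2616] 40.8 d(tx,ty) mm -2.0 0.8
32 0.002 [0.5441 0.2617] 42.0 d(tx,ty) mm -1.9 0.8
32 0.003 [0.5441 0.2618] 39.7 d(tx,ty) mm -1.8 0.8
32 0.004 [0.5442 0.2615] 30.6 d(tx,ty) mm -2.0 1.0
```

View pics/l32.png

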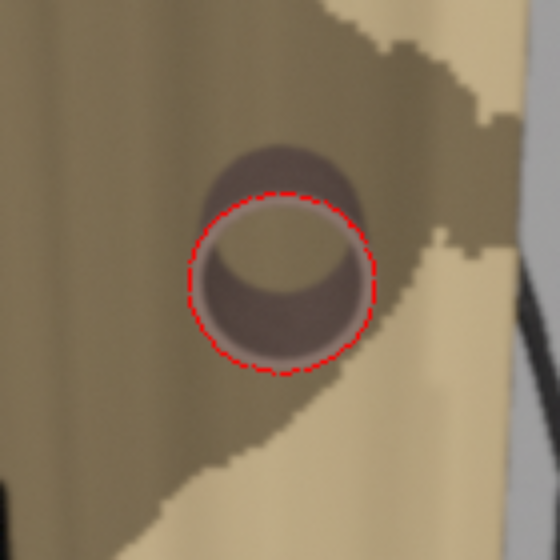

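View pics/L32.png

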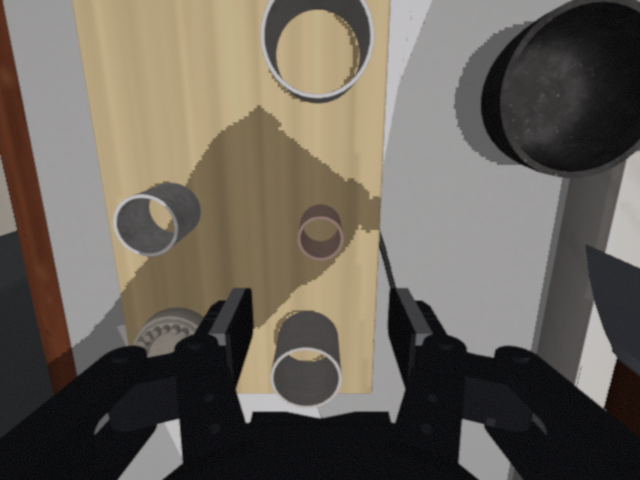

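```bash
python3 -m creep '[{"rx":0,"ry":0,"rz":0,"tx":-2,"ty":1,"tz":45,"hand":-0.3},{"rx":0,"ry":0,"rz":0,"tx":-2,"ty":1,"tz":90,"hand":-0.3},{"rx":0,"ry":0,"rz":0,"tx":-2,"ty":1,"tz":120,"hand":-0.3},{"rx":0,"ry":0,"rz":0,"tx":-2,"ty":1,"tz":133,"hand":-0.3},{"rx":0,"ry":0,"rz":0,"tx":-2,"ty":1,"tz":133,"hand":-0.3},{"rx":0,"ry":0,"rz":0,"tx":-2,"ty":1,"tz":133,"hand":-0.3}]'
python3 -m creep '[{"rx":0,"ry":0,"rz":0,"tx":0,"ty":0,"tz":0,"hand":1},{"rx":0,"ry":0,"rz":0,"tx":0,"ty":0,"tz":0,"hand":1},{"rx":0,"ry":0,"rz":0,"tx":0,"ty":0,"tz":0,"hand":1},{"rx":0,"ry":0,"rz":0,"tx":0,"ty":0,"tz":0,"hand":1},{"rx":0,"ry":0,"rz":0,"tx":0,"ty":0,"tz":0,"hand":1},{"rx":0,"ry":0,"rz":0,"tx":0,"ty":0,"tz":0,"hand":1}]' 30
```

```text
clock: 4.7
position: [0.5449, 0.2616, 0.0293]
tool_rot: [3.139, -0.001, 1.572]
force: [0.4, 0.4, 0.6]
grip_width: 0.0554
clock: 5.3
position: [0.545, 0.2611, 0.0289]
tool_rot: [3.139, -0.001, 1.572]
force: [-0.9, -1.2, 11.8]
grip_width: 0.0309
```

```bash
python3 -m creep '[{"rx":0,"ry":0,"rz":0,"tx":0,"ty":0,"tz":-30,"hand":1},{"rx":0,"ry":0,"rz":0,"tx":0,"ty":0,"tz":-75,"hand":1},{"rx":0,"ry":0,"rz":0,"tx":-10,"ty":-1,"tz":-115,"hand":1},{"rx":0,"ry":0,"rz":0,"tx":-50,"ty":-5,"tz":-130,"hand":1},{"rx":0,"ry":0,"rz":0,"tx":-90,"ty":-10,"tz":-130,"hand":1},{"rx":0,"ry":0,"rz":0,"tx":-135,"ty":-15,"tz":-130,"hand":1},{"rx":0,"ry":0,"rz":0,"tx":-180,"ty":-20,"tz":-130,"hand":1},{"rx":0,"ry":0,"rz":0,"tx":-225,"ty":-25,"tz":-130,"hand":1}]'
python3 -m creep '[{"rx":0,"ry":0,"rz":0,"tx":-45,"ty":-5,"tz":0,"hand":1},{"rx":0,"ry":0,"rz":0,"tx":-90,"ty":-10,"tz":0,"hand":1},{"rx":0,"ry":0,"rz":0,"tx":-135,"ty":-15,"tz":0,"hand":1},{"rx":0,"ry":0,"rz":0,"tx":-180,"ty":-20,"tz":0,"hand":1},{"rx":0,"ry":0,"rz":0,"tx":-225,"ty":-25,"tz":0,"hand":1},{"rx":0,"ry":0,"rz":0,"tx":-270,"ty":-30,"tz":0,"hand":1},{"rx":0,"ry":0,"rz":0,"tx":-315,"ty":-38,"tz":0,"hand":1},{"rx":0,"ry":0,"rz":0,"tx":-360,"ty":-45,"tz":0,"hand":1}]'
```

```text
clock: 6.1
position: [0.519, 0.0339, 0.1581]
tool_rot: [3.14, 0.0, 1.572]
force: [0.6, -0.7, -1.0]
grip_width: 0.0305
clock: 6.9
position: [0.4742, -0.3264, 0.1582]
tool_rot: [3.141, 0.001, 1.572]
force: [1.7, 1.1, -1.3]
grip_width: 0.031
```

```bash
python3 -m creep '[{"rx":0,"ry":0,"rz":0,"tx":-40,"ty":0,"tz":0,"hand":1},{"rx":0,"ry":0,"rz":0,"tx":-53,"ty":0,"tz":0,"hand":1},{"rx":0,"ry":0,"rz":0,"tx":-53,"ty":0,"tz":0,"hand":1},{"rx":0,"ry":0,"rz":0,"tx":-53,"ty":0,"tz":0,"hand":1}]'
python3 - <<'E'
from h import *
s=bot.observe(); z=s["position"][2]+.031
RG[32]=(.016,z); look(32,c0=s["position"][:2],tag="32h")
f=cam("wrist");
for c in [(.4741,-.3773)]: print(proj(f,[[*c,.023]]))
E
```

```text
clock: 7.3
position: [0.4752, -0.3763, 0.1576]
tool_rot: [3.141, -0.0, 1.573]
force: [-0.3, 0.1, -1.3]
grip_width: 0.0309
32 0.0015 [ 0.476  -0.3768] 43.8 d(tx,ty) mm -1.0 0.6
32 0.002 [ 0.4759 -0.377 ] 44.3 d(tx,ty) mm -1.2 0.5
32 0.003 [ 0.4755 -0.3775] 43.6 d(tx,ty) mm -1.6 0.1
32 0.004 [ 0.4761 -0.3755] 39.2 d(tx,ty) mm 0.4 0.7
[[317.11088492 225.57837966]]
```

View pics/L32h.png

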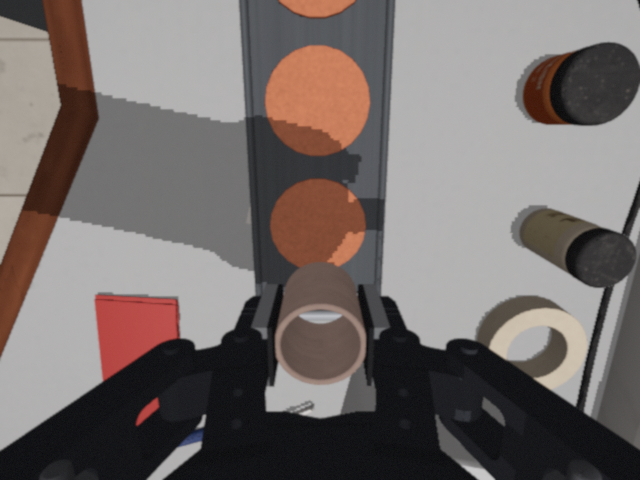

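View pics/l32h.png

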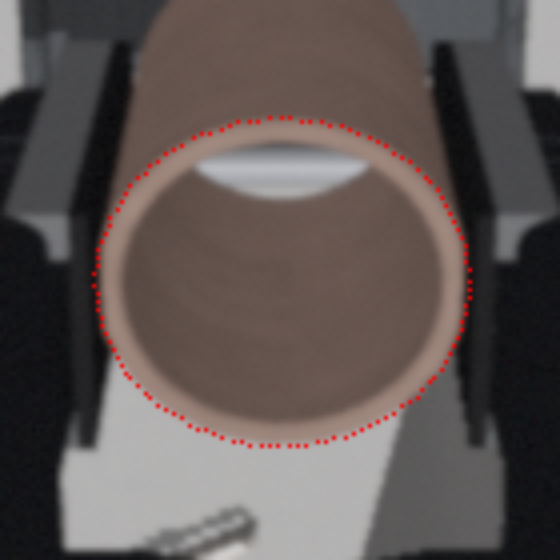

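```bash
python3 -m creep '[{"rx":0,"ry":0,"rz":0,"tx":0,"ty":-2,"tz":40,"hand":1},{"rx":0,"ry":0,"rz":0,"tx":0,"ty":-2,"tz":80,"hand":1},{"rx":0,"ry":0,"rz":0,"tx":0,"ty":-2,"tz":105,"hand":1},{"rx":0,"ry":0,"rz":0,"tx":0,"ty":-2,"tz":118,"hand":1},{"rx":0,"ry":0,"rz":0,"tx":0,"ty":-2,"tz":122,"hand":1},{"rx":0,"ry":0,"rz":0,"tx":0,"ty":-2,"tz":125,"hand":1},{"rx":0,"ry":0,"rz":0,"tx":0,"ty":-2,"tz":125,"hand":1}]'
```

```text
clock: 8.1
position: [0.4734, -0.3775, 0.0332]
tool_rot: [3.141, 0.001, 1.572]
force: [-0.1, -0.2, -1.1]
grip_width: 0.0311
```

```bash
python3 -m creep '[{"rx":0,"ry":0,"rz":0,"tx":0,"ty":0,"tz":1,"hand":1},{"rx":0,"ry":0,"rz":0,"tx":0,"ty":0,"tz":1,"hand":1}]'
python3 -m creep '[{"rx":0,"ry":0,"rz":0,"tx":0,"ty":0,"tz":0,"hand":0.1},{"rx":0,"ry":0,"rz":0,"tx":0,"ty":0,"tz":0,"hand":-0.3},{"rx":0,"ry":0,"rz":0,"tx":0,"ty":0,"tz":0,"hand":-0.3},{"rx":0,"ry":0,"rz":0,"tx":0,"ty":0,"tz":-35,"hand":-0.3},{"rx":0,"ry":0,"rz":0,"tx":0,"ty":0,"tz":-80,"hand":-0.3},{"rx":0,"ry":0,"rz":0,"tx":0,"ty":0,"tz":-127,"hand":-0.3},{"rx":0,"ry":0,"rz":0,"tx":0,"ty":0,"tz":-127,"hand":-0.3}]'
python3 - <<'E'
from h import *
RG[32]=(.016,.063); look(32,c0=(.474,-.377),tag="32p")
E
```

```text
clock: 8.3
position: [0.4733, -0.3777, 0.0321]
tool_rot: [3.14, 0.001, 1.572]
force: [-0.7, -0.8, 1.4]
grip_width: 0.0308
clock: 9.0
position: [0.4752, -0.3786, 0.1642]
tool_rot: [3.135, 0.005, 1.572]
force: [1.1, -0.5, -0.3]
grip_width: 0.0559
32 0.0015 [ 0.4738 -0.3772] 54.0 d(tx,ty) mm 1.0 -0.2
32 0.002 [ 0.474  -0.3775] 54.0 d(tx,ty) mm 0.7 0.0
32 0.003 [ 0.4745 -0.3774] 53.7 d(tx,ty) mm 0.8 0.5
32 0.004 [ 0.4741 -0.377 ] 50.7 d(tx,ty) mm 1.2 0.1
```

View pics/L32p.png

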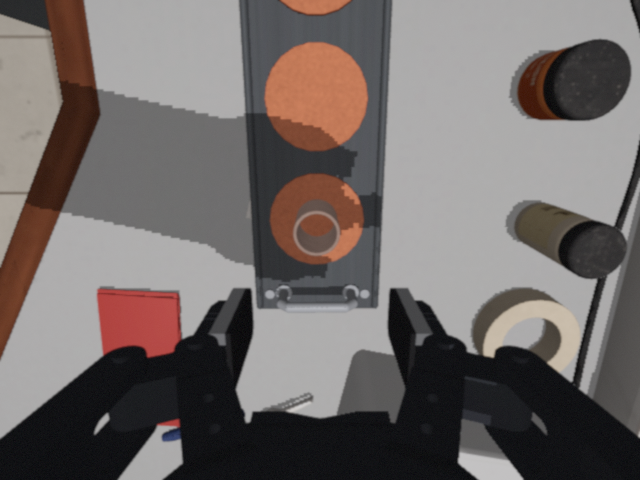

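```bash
python3 -m creep '[{"rx":0,"ry":0,"rz":0,"tx":380,"ty":0,"tz":0,"hand":-0.55},{"rx":0,"ry":0,"rz":0,"tx":380,"ty":0,"tz":0,"hand":-0.55},{"rx":0,"ry":0,"rz":0,"tx":380,"ty":0,"tz":0,"hand":-0.55},{"rx":0,"ry":0,"rz":0,"tx":380,"ty":0,"tz":0,"hand":-0.55},{"rx":0,"ry":0,"rz":0,"tx":380,"ty":0,"tz":0,"hand":-0.55},{"rx":0,"ry":0,"rz":0,"tx":380,"ty":0,"tz":0,"hand":-0.55},{"rx":0,"ry":0,"rz":0,"tx":380,"ty":0,"tz":0,"hand":-0.55},{"rx":0,"ry":0,"rz":0,"tx":380,"ty":0,"tz":0,"hand":-0.55}]'
python3 -m creep '[{"rx":0,"ry":0,"rz":0,"tx":271,"ty":-44,"tz":0,"hand":-0.55},{"rx":0,"ry":0,"rz":0,"tx":271,"ty":-44,"tz":0,"hand":-0.55},{"rx":0,"ry":0,"rz":0,"tx":271,"ty":-44,"tz":0,"hand":-0.55},{"rx":0,"ry":0,"rz":0,"tx":271,"ty":-44,"tz":0,"hand":-0.55},{"rx":0,"ry":0,"rz":0,"tx":271,"ty":-44,"tz":0,"hand":-0.55},{"rx":0,"ry":0,"rz":0,"tx":271,"ty":-44,"tz":0,"hand":-0.55},{"rx":0,"ry":0,"rz":0,"tx":271,"ty":-44,"tz":0,"hand":-0.55},{"rx":0,"ry":0,"rz":0,"tx":271,"ty":-44,"tz":0,"hand":-0.55}]'
python3 - <<'E'
from h import *
look(42,c0=(.430,.2735),tag="42"); print(bot.observe()["position"])
E
```

```text
clock: 9.85
position: [0.4716, 0.0062, 0.158]
tool_rot: [-3.141, -0.001, 1.575]
force: [0.6, 0.1, 0.2]
grip_width: 0.0661
clock: 10.65
position: [0.4275, 0.2734, 0.1576]
tool_rot: [-3.14, 0.001, 1.573]
force: [-0.2, -1.3, -0.1]
grip_width: 0.0661
42 0.0015 [0.4307 0.2729] 42.1 d(tx,ty) mm 0.2 2.8
42 0.002 [0.4305 0.2731] 41.7 d(tx,ty) mm 0.5 2.7
42 0.003 [0.4298 0.2736] 39.8 d(tx,ty) mm 0.9 1.9
42 0.004 [0.4299 0.2735] 33.7 d(tx,ty) mm 0.9 2.0
[0.42786458 0.27265401 0.15768578]
```

View pics/l42.png

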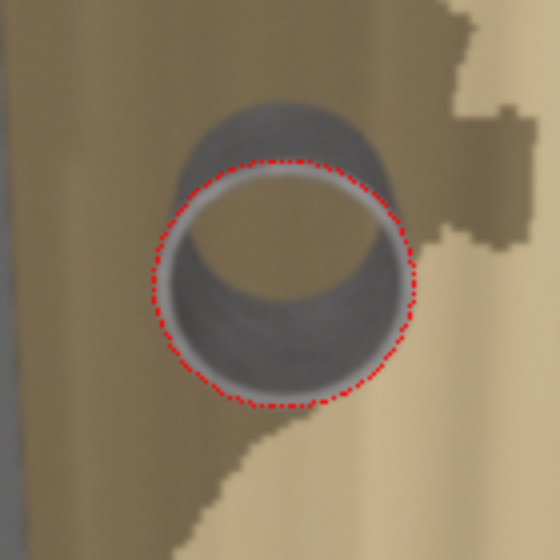

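View pics/L42.png

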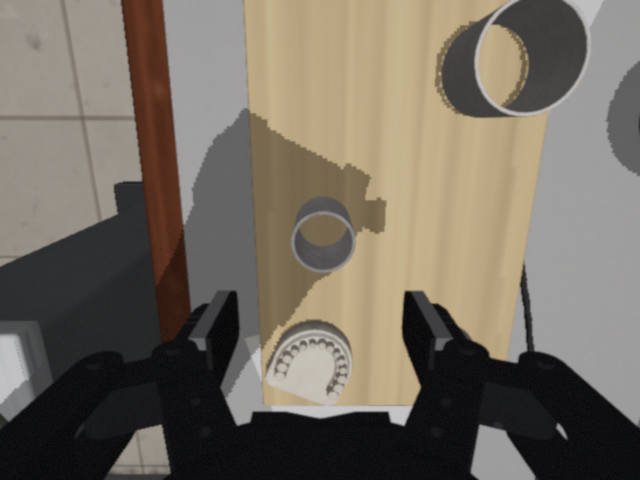

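```bash
python3 -m creep '[{"rx":0,"ry":0,"rz":0,"tx":0.5,"ty":2.3,"tz":40,"hand":-0.55},{"rx":0,"ry":0,"rz":0,"tx":0.5,"ty":2.3,"tz":80,"hand":-0.55},{"rx":0,"ry":0,"rz":0,"tx":0.5,"ty":2.3,"tz":110,"hand":-0.55},{"rx":0,"ry":0,"rz":0,"tx":0.5,"ty":2.3,"tz":123,"hand":-0.55},{"rx":0,"ry":0,"rz":0,"tx":0.5,"ty":2.3,"tz":123,"hand":-0.55},{"rx":0,"ry":0,"rz":0,"tx":0.5,"ty":2.3,"tz":123,"hand":-0.55}]'
python3 -m creep '[{"rx":0,"ry":0,"rz":0,"tx":0,"ty":0,"tz":0,"hand":1},{"rx":0,"ry":0,"rz":0,"tx":0,"ty":0,"tz":0,"hand":1},{"rx":0,"ry":0,"rz":0,"tx":0,"ty":0,"tz":0,"hand":1},{"rx":0,"ry":0,"rz":0,"tx":0,"ty":0,"tz":0,"hand":1},{"rx":0,"ry":0,"rz":0,"tx":0,"ty":0,"tz":0,"hand":1},{"rx":0,"ry":0,"rz":0,"tx":0,"ty":0,"tz":0,"hand":1}]' 30
```

```text
clock: 11.3
position: [0.4309, 0.274, 0.0363]
tool_rot: [3.141, -0.0, 1.572]
force: [-0.9, 0.8, 1.1]
grip_width: 0.0659
clock: 11.9
position: [0.4312, 0.2743, 0.0366]
tool_rot: [3.14, -0.001, 1.572]
force: [0.6, -0.8, 8.9]
grip_width: 0.0408
```

```bash
python3 -m creep '[{"rx":0,"ry":0,"rz":0,"tx":0,"ty":0,"tz":-30,"hand":1},{"rx":0,"ry":0,"rz":0,"tx":0,"ty":0,"tz":-75,"hand":1},{"rx":0,"ry":0,"rz":0,"tx":-10,"ty":1,"tz":-110,"hand":1},{"rx":0,"ry":0,"rz":0,"tx":-50,"ty":10,"tz":-122,"hand":1},{"rx":0,"ry":0,"rz":0,"tx":-95,"ty":20,"tz":-122,"hand":1},{"rx":0,"ry":0,"rz":0,"tx":-140,"ty":30,"tz":-122,"hand":1},{"rx":0,"ry":0,"rz":0,"tx":-185,"ty":40,"tz":-122,"hand":1},{"rx":0,"ry":0,"rz":0,"tx":-230,"ty":43,"tz":-122,"hand":1}]'
python3 -m creep '[{"rx":0,"ry":0,"rz":0,"tx":-45,"ty":0,"tz":0,"hand":1},{"rx":0,"ry":0,"rz":0,"tx":-90,"ty":0,"tz":0,"hand":1},{"rx":0,"ry":0,"rz":0,"tx":-135,"ty":0,"tz":0,"hand":1},{"rx":0,"ry":0,"rz":0,"tx":-180,"ty":0,"tz":0,"hand":1},{"rx":0,"ry":0,"rz":0,"tx":-225,"ty":0,"tz":0,"hand":1},{"rx":0,"ry":0,"rz":0,"tx":-270,"ty":0,"tz":0,"hand":1},{"rx":0,"ry":0,"rz":0,"tx":-310,"ty":0,"tz":0,"hand":1},{"rx":0,"ry":0,"rz":0,"tx":-332,"ty":0,"tz":0,"hand":1}]'
python3 -m creep '[{"rx":0,"ry":0,"rz":0,"tx":0,"ty":0,"tz":0,"hand":1},{"rx":0,"ry":0,"rz":0,"tx":0,"ty":0,"tz":0,"hand":1}]'
python3 - <<'E'
from h import *
s=bot.observe(); z=s["position"][2]-.0365+.02+.05
RG[42]=(.021,z); look(42,c0=s["position"][:2],tag="42h")
E
```

```text
clock: 12.7
position: [0.4743, 0.0421, 0.1581]
tool_rot: [3.14, 0.0, 1.572]
force: [-0.3, -0.7, -0.4]
grip_width: 0.0413
clock: 13.5
position: [0.4732, -0.2917, 0.1578]
tool_rot: [3.141, 0.001, 1.569]
force: [0.7, 1.3, -0.9]
grip_width: 0.0409
clock: 13.7
position: [0.474, -0.2878, 0.1577]
tool_rot: [3.141, -0.0, 1.572]
force: [-0.8, 0.7, -1.6]
grip_width: 0.041
42 0.0015 [ 0.4748 -0.2886] 53.3 d(tx,ty) mm -1.5 0.6
42 0.002 [ 0.4749 -0.2884] 55.0 d(tx,ty) mm -1.3 0.7
42 0.003 [ 0.4747 -0.2881] 56.0 d(tx,ty) mm -1.0 0.5
42 0.004 [ 0.4748 -0.2884] 54.9 d(tx,ty) mm -1.3 0.6
```

View pics/l42h.png

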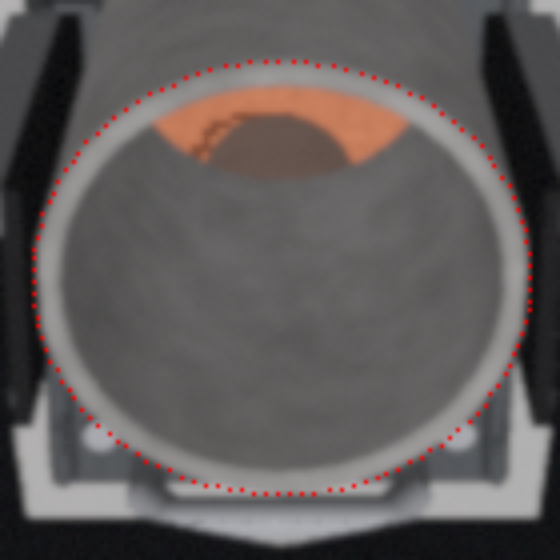

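View pics/L42h.png

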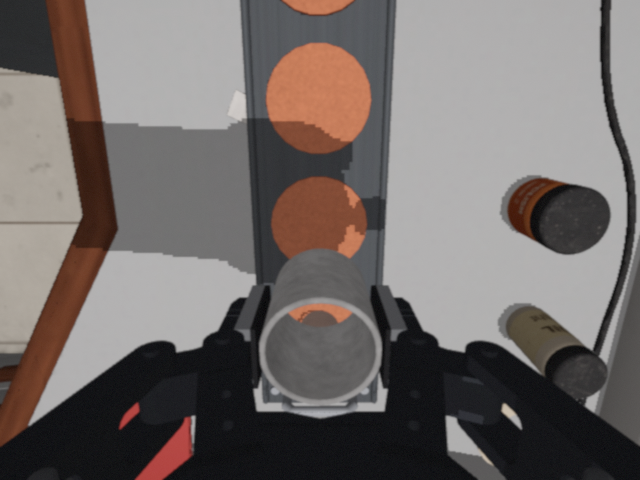

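```bash
python3 -m creep '[{"rx":0,"ry":0,"rz":0,"tx":0.5,"ty":-1,"tz":40,"hand":1},{"rx":0,"ry":0,"rz":0,"tx":0.5,"ty":-1,"tz":80,"hand":1},{"rx":0,"ry":0,"rz":0,"tx":0.5,"ty":-1,"tz":100,"hand":1},{"rx":0,"ry":0,"rz":0,"tx":0.5,"ty":-1,"tz":112,"hand":1},{"rx":0,"ry":0,"rz":0,"tx":0.5,"ty":-1,"tz":116,"hand":1},{"rx":0,"ry":0,"rz":0,"tx":0.5,"ty":-1,"tz":118,"hand":1},{"rx":0,"ry":0,"rz":0,"tx":0.5,"ty":-1,"tz":118,"hand":1},{"rx":0,"ry":0,"rz":0,"tx":0.5,"ty":-1,"tz":118,"hand":1}]'
```

```text
clock: 14.55
position: [0.4735, -0.2876, 0.0402]
tool_rot: [3.14, 0.001, 1.572]
force: [-0.7, -0.0, -1.1]
grip_width: 0.0406
```

```bash
python3 -m creep '[{"rx":0,"ry":0,"rz":0,"tx":0,"ty":0,"tz":1,"hand":1},{"rx":0,"ry":0,"rz":0,"tx":0,"ty":0,"tz":1,"hand":1}]'
python3 -m creep '[{"rx":0,"ry":0,"rz":0,"tx":0,"ty":0,"tz":0,"hand":-0.1},{"rx":0,"ry":0,"rz":0,"tx":0,"ty":0,"tz":0,"hand":-0.55},{"rx":0,"ry":0,"rz":0,"tx":0,"ty":0,"tz":0,"hand":-0.55},{"rx":0,"ry":0,"rz":0,"tx":0,"ty":0,"tz":-35,"hand":-0.55},{"rx":0,"ry":0,"rz":0,"tx":0,"ty":0,"tz":-80,"hand":-0.55},{"rx":0,"ry":0,"rz":0,"tx":0,"ty":0,"tz":-120,"hand":-0.55},{"rx":0,"ry":0,"rz":0,"tx":0,"ty":0,"tz":-120,"hand":-0.55}]'
python3 - <<'E'
from h import *
RG[42]=(.021,.073); look(42,c0=(.474,-.288),tag="42p")
E
```

```text
clock: 14.75
position: [0.4735, -0.2877, 0.0395]
tool_rot: [3.14, 0.001, 1.572]
force: [-3.1, 1.5, 16.2]
grip_width: 0.0411
clock: 15.45
position: [0.4751, -0.2883, 0.1631]
tool_rot: [3.136, 0.004, 1.572]
force: [0.4, -0.0, -0.5]
grip_width: 0.066
42 0.0015 [ 0.4745 -0.2882] 58.7 d(tx,ty) mm -0.1 0.5
42 0.002 [ 0.4748 -0.2887] 58.8 d(tx,ty) mm -0.6 0.8
42 0.003 [ 0.4752 -0.2888] 58.8 d(tx,ty) mm -0.7 1.2
42 0.004 [ 0.4746 -0.2887] 57.4 d(tx,ty) mm -0.6 0.6
```

View pics/L42p.png

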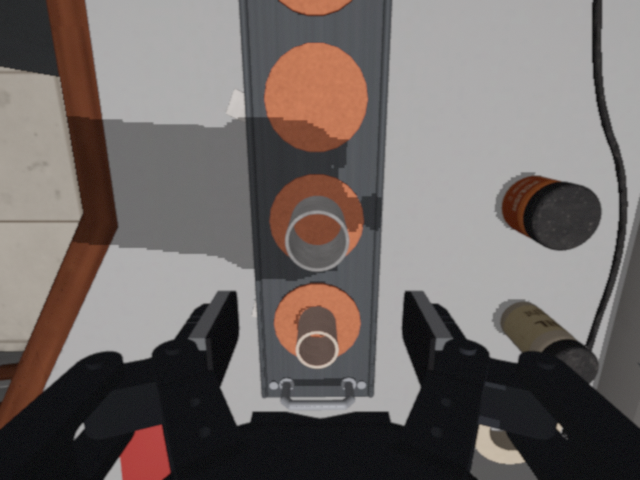

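```bash
python3 -m creep '[{"rx":0,"ry":0,"rz":0,"tx":340,"ty":40,"tz":0,"hand":-0.8},{"rx":0,"ry":0,"rz":0,"tx":340,"ty":40,"tz":0,"hand":-0.8},{"rx":0,"ry":0,"rz":0,"tx":340,"ty":40,"tz":0,"hand":-0.8},{"rx":0,"ry":0,"rz":0,"tx":340,"ty":40,"tz":0,"hand":-0.8},{"rx":0,"ry":0,"rz":0,"tx":340,"ty":40,"tz":0,"hand":-0.8},{"rx":0,"ry":0,"rz":0,"tx":340,"ty":40,"tz":0,"hand":-0.8},{"rx":0,"ry":0,"rz":0,"tx":340,"ty":40,"tz":0,"hand":-0.8},{"rx":0,"ry":0,"rz":0,"tx":340,"ty":40,"tz":0,"hand":-0.8}]'
python3 -m creep '[{"rx":0,"ry":0,"rz":0,"tx":107,"ty":20,"tz":0,"hand":-0.8},{"rx":0,"ry":0,"rz":0,"tx":107,"ty":20,"tz":0,"hand":-0.8},{"rx":0,"ry":0,"rz":0,"tx":107,"ty":20,"tz":0,"hand":-0.8},{"rx":0,"ry":0,"rz":0,"tx":107,"ty":20,"tz":0,"hand":-0.8},{"rx":0,"ry":0,"rz":0,"tx":107,"ty":20,"tz":0,"hand":-0.8}]'
python3 - <<'E'
from h import *
look(52,c0=(.534,.159),tag="52"); print(bot.observe()["position"])
E
```

```text
clock: 16.3
position: [0.5123, 0.059, 0.1579]
tool_rot: [-3.141, -0.003, 1.58]
force: [0.2, -1.4, 0.6]
grip_width: 0.0767
clock: 16.8
position: [0.5321, 0.1585, 0.1575]
tool_rot: [-3.14, 0.001, 1.572]
force: [0.2, -0.3, -0.1]
grip_width: 0.0768
52 0.0015 [0.5344 0.1592] 30.7 d(tx,ty) mm 1.2 2.1
52 0.002 [0.5344 0.1592] 28.2 d(tx,ty) mm 1.2 2.1
52 0.003 [0.5336 0.1603] 26.4 d(tx,ty) mm 2.3 1.3
52 0.004 [0.5337 0.1599] 18.3 d(tx,ty) mm 2.0 1.5
[0.53226217 0.15798899 0.15772349]
```

View pics/l52.png

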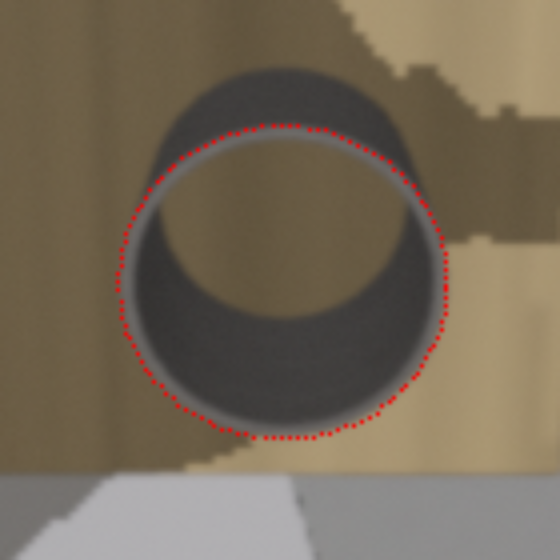

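View pics/L52.png

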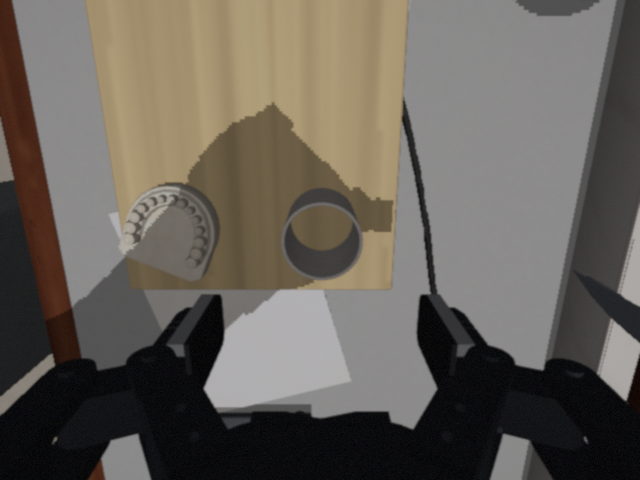

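```bash
python3 -m creep '[{"rx":0,"ry":0,"rz":0,"tx":1.5,"ty":1.8,"tz":40,"hand":-0.8},{"rx":0,"ry":0,"rz":0,"tx":1.5,"ty":1.8,"tz":80,"hand":-0.8},{"rx":0,"ry":0,"rz":0,"tx":1.5,"ty":1.8,"tz":108,"hand":-0.8},{"rx":0,"ry":0,"rz":0,"tx":1.5,"ty":1.8,"tz":120,"hand":-0.8},{"rx":0,"ry":0,"rz":0,"tx":1.5,"ty":1.8,"tz":120,"hand":-0.8},{"rx":0,"ry":0,"rz":0,"tx":1.5,"ty":1.8,"tz":120,"hand":-0.8}]'
python3 -m creep '[{"rx":0,"ry":0,"rz":0,"tx":0,"ty":0,"tz":0,"hand":1},{"rx":0,"ry":0,"rz":0,"tx":0,"ty":0,"tz":0,"hand":1},{"rx":0,"ry":0,"rz":0,"tx":0,"ty":0,"tz":0,"hand":1},{"rx":0,"ry":0,"rz":0,"tx":0,"ty":0,"tz":0,"hand":1},{"rx":0,"ry":0,"rz":0,"tx":0,"ty":0,"tz":0,"hand":1},{"rx":0,"ry":0,"rz":0,"tx":0,"ty":0,"tz":0,"hand":1}]' 30
```

```text
clock: 17.45
position: [0.5349, 0.1609, 0.0394]
tool_rot: [3.141, -0.0, 1.571]
force: [-0.5, -0.1, -0.1]
grip_width: 0.0768
clock: 18.05
position: [0.5351, 0.1612, 0.0396]
tool_rot: [3.14, -0.0, 1.572]
force: [-0.7, -0.5, 8.7]
grip_width: 0.0514
```

```bash
python3 -m creep '[{"rx":0,"ry":0,"rz":0,"tx":0,"ty":0,"tz":-30,"hand":1},{"rx":0,"ry":0,"rz":0,"tx":0,"ty":0,"tz":-75,"hand":1},{"rx":0,"ry":0,"rz":0,"tx":-10,"ty":-2,"tz":-110,"hand":1},{"rx":0,"ry":0,"rz":0,"tx":-50,"ty":-10,"tz":-119,"hand":1},{"rx":0,"ry":0,"rz":0,"tx":-90,"ty":-20,"tz":-119,"hand":1},{"rx":0,"ry":0,"rz":0,"tx":-130,"ty":-30,"tz":-119,"hand":1},{"rx":0,"ry":0,"rz":0,"tx":-175,"ty":-40,"tz":-119,"hand":1},{"rx":0,"ry":0,"rz":0,"tx":-220,"ty":-50,"tz":-119,"hand":1}]'
python3 -m creep '[{"rx":0,"ry":0,"rz":0,"tx":-45,"ty":-5,"tz":0,"hand":1},{"rx":0,"ry":0,"rz":0,"tx":-90,"ty":-11,"tz":0,"hand":1},{"rx":0,"ry":0,"rz":0,"tx":-120,"ty":-11,"tz":0,"hand":1},{"rx":0,"ry":0,"rz":0,"tx":-139,"ty":-11,"tz":0,"hand":1},{"rx":0,"ry":0,"rz":0,"tx":-139,"ty":-11,"tz":0,"hand":1},{"rx":0,"ry":0,"rz":0,"tx":-139,"ty":-11,"tz":0,"hand":1}]'
python3 - <<'E'
from h import *
s=bot.observe(); z=s["position"][2]-.0395+.02+.055
RG[52]=(.026,z); look(52,c0=s["position"][:2],tag="52h")
E
```

```text
clock: 18.85
position: [0.4841, -0.0605, 0.158]
tool_rot: [3.14, 0.001, 1.573]
force: [1.3, -1.0, -1.0]
grip_width: 0.0509
clock: 19.45
position: [0.4737, -0.1977, 0.1577]
tool_rot: [3.141, 0.0, 1.572]
force: [-0.3, 0.6, -0.1]
grip_width: 0.0511
52 0.0015 [ 0.4747 -0.1981] 30.8 d(tx,ty) mm -0.9 0.8
52 0.002 [ 0.4746 -0.1978] 34.1 d(tx,ty) mm -0.6 0.8
52 0.003 [ 0.4746 -0.1977] 39.4 d(tx,ty) mm -0.5 0.7
52 0.004 [ 0.4746 -0.1981] 39.2 d(tx,ty) mm -0.9 0.8
```

View pics/L52h.png

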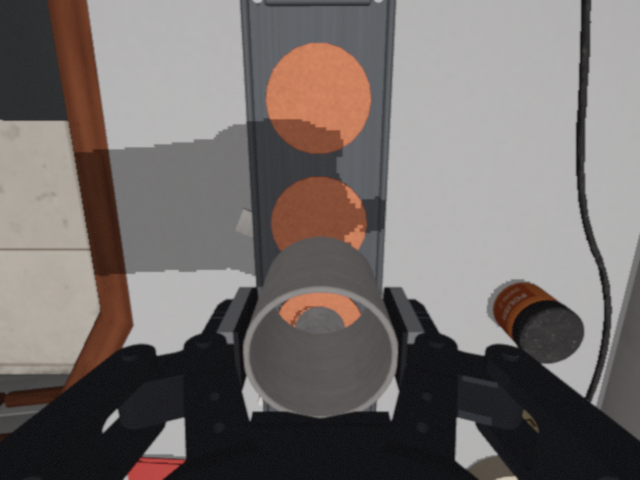

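View pics/l52h.png

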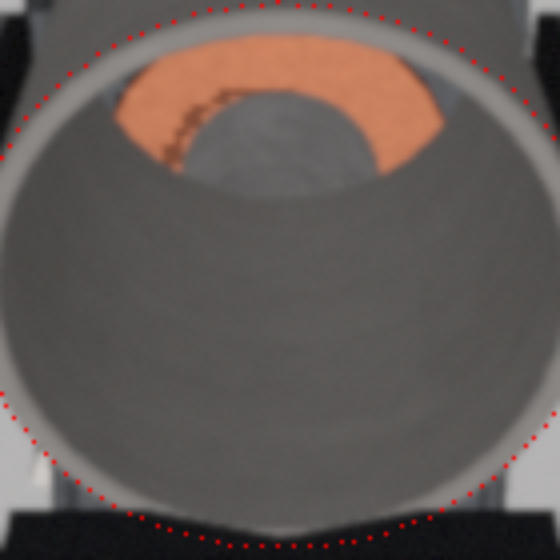

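```bash
python3 -m creep '[{"rx":0,"ry":0,"rz":0,"tx":0,"ty":-1,"tz":40,"hand":1},{"rx":0,"ry":0,"rz":0,"tx":0,"ty":-1,"tz":80,"hand":1},{"rx":0,"ry":0,"rz":0,"tx":0,"ty":-1,"tz":100,"hand":1},{"rx":0,"ry":0,"rz":0,"tx":0,"ty":-1,"tz":110,"hand":1},{"rx":0,"ry":0,"rz":0,"tx":0,"ty":-1,"tz":114,"hand":1},{"rx":0,"ry":0,"rz":0,"tx":0,"ty":-1,"tz":116,"hand":1},{"rx":0,"ry":0,"rz":0,"tx":0,"ty":-1,"tz":116,"hand":1}]'
```

```text
clock: 20.2
position: [0.4733, -0.1974, 0.0427]
tool_rot: [3.141, 0.001, 1.573]
force: [-1.2, 1.2, 2.7]
grip_width: 0.0509
```

```bash
python3 -m creep '[{"rx":0,"ry":0,"rz":0,"tx":0,"ty":0,"tz":0,"hand":-0.3},{"rx":0,"ry":0,"rz":0,"tx":0,"ty":0,"tz":0,"hand":-0.8},{"rx":0,"ry":0,"rz":0,"tx":0,"ty":0,"tz":0,"hand":-0.8},{"rx":0,"ry":0,"rz":0,"tx":0,"ty":0,"tz":-35,"hand":-0.8},{"rx":0,"ry":0,"rz":0,"tx":0,"ty":0,"tz":-80,"hand":-0.8},{"rx":0,"ry":0,"rz":0,"tx":0,"ty":0,"tz":-118,"hand":-0.8},{"rx":0,"ry":0,"rz":0,"tx":0,"ty":0,"tz":-118,"hand":-0.8}]'
python3 - <<'E'
from h import *
RG[52]=(.026,.078); look(52,c0=(.474,-.198),tag="52p")
E
```

```text
clock: 20.9
position: [0.4748, -0.1985, 0.1638]
tool_rot: [3.136, 0.003, 1.572]
force: [0.7, -0.8, -0.8]
grip_width: 0.0771
52 0.0015 [ 0.4742 -0.1982] 59.6 d(tx,ty) mm 0.3 0.4
52 0.002 [ 0.4745 -0.1982] 59.7 d(tx,ty) mm 0.3 0.7
52 0.003 [ 0.4747 -0.1984] 59.4 d(tx,ty) mm 0.1 0.9
52 0.004 [ 0.4743 -0.1985] 56.1 d(tx,ty) mm -0.0 0.5
```

View pics/L52p.png

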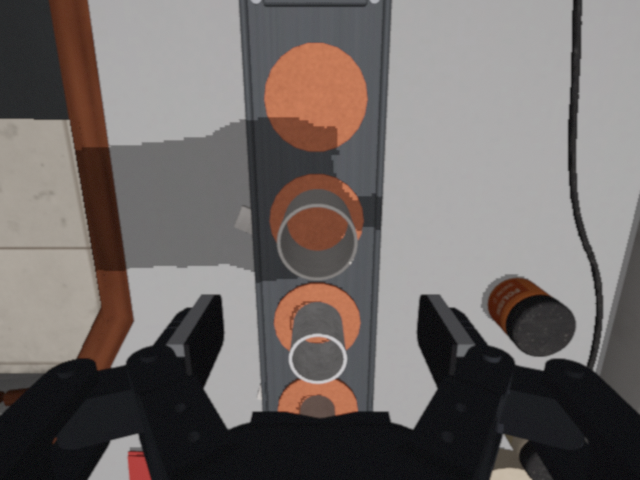

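```bash
python3 -m creep '[{"rx":0,"ry":0,"rz":0,"tx":380,"ty":40,"tz":0,"hand":-1},{"rx":0,"ry":0,"rz":0,"tx":380,"ty":40,"tz":0,"hand":-1},{"rx":0,"ry":0,"rz":0,"tx":380,"ty":40,"tz":0,"hand":-1},{"rx":0,"ry":0,"rz":0,"tx":380,"ty":40,"tz":0,"hand":-1},{"rx":0,"ry":0,"rz":0,"tx":380,"ty":40,"tz":0,"hand":-1},{"rx":0,"ry":0,"rz":0,"tx":380,"ty":40,"tz":0,"hand":-1},{"rx":0,"ry":0,"rz":0,"tx":380,"ty":40,"tz":0,"hand":-1},{"rx":0,"ry":0,"rz":0,"tx":380,"ty":40,"tz":0,"hand":-1}]'
python3 -m creep '[{"rx":0,"ry":0,"rz":0,"tx":200,"ty":29,"tz":0,"hand":-1},{"rx":0,"ry":0,"rz":0,"tx":200,"ty":29,"tz":0,"hand":-1},{"rx":0,"ry":0,"rz":0,"tx":200,"ty":29,"tz":0,"hand":-1},{"rx":0,"ry":0,"rz":0,"tx":200,"ty":29,"tz":0,"hand":-1},{"rx":0,"ry":0,"rz":0,"tx":200,"ty":29,"tz":0,"hand":-1},{"rx":0,"ry":0,"rz":0,"tx":200,"ty":29,"tz":0,"hand":-1},{"rx":0,"ry":0,"rz":0,"tx":200,"ty":29,"tz":0,"hand":-1}]'
python3 - <<'E'
from h import *
look(62,c0=(.5428,.3825),tag="62"); s=bot.observe();print(s["position"],s["qpos"].round(2))
E
```

```text
clock: 21.75
position: [0.5115, 0.1859, 0.1586]
tool_rot: [-3.141, -0.001, 1.575]
force: [0.5, -1.2, -0.8]
grip_width: 0.0854
clock: 22.45
position: [0.5409, 0.381, 0.1584]
tool_rot: [-3.141, 0.001, 1.572]
force: [0.5, 0.5, -0.6]
grip_width: 0.0853
62 0.0015 [0.5427 0.3813] 29.0 d(tx,ty) mm 0.5 1.5
62 0.002 [0.5424 0.3815] 26.4 d(tx,ty) mm 0.8 1.2
62 0.003 [0.5419 0.3826] 25.1 d(tx,ty) mm 1.8 0.7
62 0.004 [0.5421 0.3823] 17.6 d(tx,ty) mm 1.6 0.9
[0.54122277 0.38071898 0.15875191] [-0.31  0.73 -0.64  1.54  0.48  1.04 -1.07]
```

View pics/l62.png

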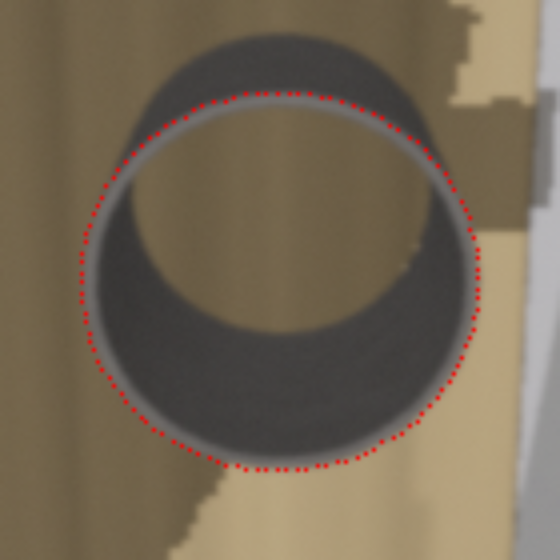

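View pics/L62.png

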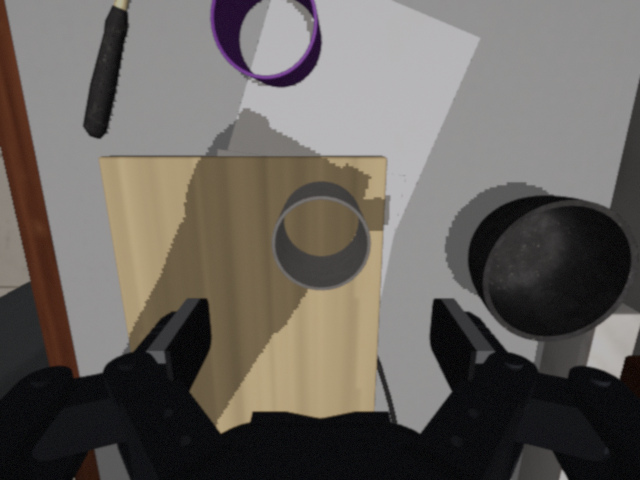

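```bash
python3 -m creep '[{"rx":0,"ry":0,"rz":0,"tx":1,"ty":1,"tz":40,"hand":-1},{"rx":0,"ry":0,"rz":0,"tx":1,"ty":1,"tz":75,"hand":-1},{"rx":0,"ry":0,"rz":0,"tx":1,"ty":1,"tz":105,"hand":-1},{"rx":0,"ry":0,"rz":0,"tx":1,"ty":1,"tz":117,"hand":-1},{"rx":0,"ry":0,"rz":0,"tx":1,"ty":1,"tz":117,"hand":-1},{"rx":0,"ry":0,"rz":0,"tx":1,"ty":1,"tz":117,"hand":-1}]'
python3 -m creep '[{"rx":0,"ry":0,"rz":0,"tx":0,"ty":0,"tz":0,"hand":1},{"rx":0,"ry":0,"rz":0,"tx":0,"ty":0,"tz":0,"hand":1},{"rx":0,"ry":0,"rz":0,"tx":0,"ty":0,"tz":0,"hand":1},{"rx":0,"ry":0,"rz":0,"tx":0,"ty":0,"tz":0,"hand":1},{"rx":0,"ry":0,"rz":0,"tx":0,"ty":0,"tz":0,"hand":1},{"rx":0,"ry":0,"rz":0,"tx":0,"ty":0,"tz":0,"hand":1}]' 30
```

```text
clock: 23.1
position: [0.5426, 0.3833, 0.0437]
tool_rot: [3.141, -0.001, 1.571]
force: [0.4, 0.2, 0.9]
grip_width: 0.0853
clock: 23.7
position: [0.5427, 0.3836, 0.0439]
tool_rot: [3.14, -0.001, 1.572]
force: [-0.8, -1.1, 8.9]
grip_width: 0.0613
```

```bash
python3 -m creep '[{"rx":0,"ry":0,"rz":0,"tx":0,"ty":0,"tz":-30,"hand":1},{"rx":0,"ry":0,"rz":0,"tx":0,"ty":0,"tz":-75,"hand":1},{"rx":0,"ry":0,"rz":0,"tx":-10,"ty":-2,"tz":-105,"hand":1},{"rx":0,"ry":0,"rz":0,"tx":-50,"ty":-10,"tz":-115,"hand":1},{"rx":0,"ry":0,"rz":0,"tx":-90,"ty":-15,"tz":-115,"hand":1},{"rx":0,"ry":0,"rz":0,"tx":-135,"ty":-20,"tz":-115,"hand":1},{"rx":0,"ry":0,"rz":0,"tx":-180,"ty":-25,"tz":-115,"hand":1},{"rx":0,"ry":0,"rz":0,"tx":-225,"ty":-30,"tz":-115,"hand":1}]'
python3 -m creep '[{"rx":0,"ry":0,"rz":0,"tx":-45,"ty":-6,"tz":0,"hand":1},{"rx":0,"ry":0,"rz":0,"tx":-90,"ty":-12,"tz":0,"hand":1},{"rx":0,"ry":0,"rz":0,"tx":-135,"ty":-20,"tz":0,"hand":1},{"rx":0,"ry":0,"rz":0,"tx":-180,"ty":-28,"tz":0,"hand":1},{"rx":0,"ry":0,"rz":0,"tx":-225,"ty":-39,"tz":0,"hand":1},{"rx":0,"ry":0,"rz":0,"tx":-255,"ty":-39,"tz":0,"hand":1},{"rx":0,"ry":0,"rz":0,"tx":-265,"ty":-39,"tz":0,"hand":1},{"rx":0,"ry":0,"rz":0,"tx":-265,"ty":-39,"tz":0,"hand":1}]'
python3 -m creep '[{"rx":0,"ry":0,"rz":0,"tx":0,"ty":0,"tz":0,"hand":1},{"rx":0,"ry":0,"rz":0,"tx":0,"ty":0,"tz":0,"hand":1}]'
python3 - <<'E'
from h import *
s=bot.observe(); z=s["position"][2]-.0438+.02+.06
RG[62]=(.031,z); look(62,c0=s["position"][:2],tag="62h")
E
```

```text
clock: 24.5
position: [0.512, 0.1565, 0.158]
tool_rot: [3.14, 0.0, 1.572]
force: [0.9, 0.5, -1.3]
grip_width: 0.0611
clock: 25.3
position: [0.4737, -0.1081, 0.1577]
tool_rot: [3.141, 0.001, 1.57]
force: [0.1, 1.9, -1.0]
grip_width: 0.0609
clock: 25.5
position: [0.4739, -0.1053, 0.1575]
tool_rot: [3.141, -0.0, 1.574]
force: [1.0, 0.3, -1.1]
grip_width: 0.0608
62 0.0015 [ 0.4747 -0.1075] 38.4 d(tx,ty) mm -2.0 0.8
62 0.002 [ 0.4748 -0.1069] 37.1 d(tx,ty) mm -1.4 0.9
62 0.003 [ 0.4748 -0.1067] 36.1 d(tx,ty) mm -1.2 0.9
62 0.004 [ 0.4748 -0.106 ] 34.1 d(tx,ty) mm -0.5 0.9
```

View pics/L62h.png

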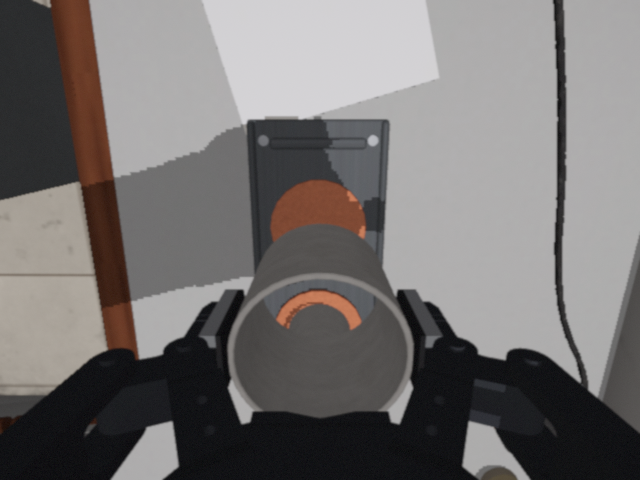

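```bash
python3 -m creep '[{"rx":0,"ry":0,"rz":0,"tx":-1.3,"ty":-1,"tz":40,"hand":1},{"rx":0,"ry":0,"rz":0,"tx":-1.3,"ty":-1,"tz":75,"hand":1},{"rx":0,"ry":0,"rz":0,"tx":-1.3,"ty":-1,"tz":95,"hand":1},{"rx":0,"ry":0,"rz":0,"tx":-1.3,"ty":-1,"tz":105,"hand":1},{"rx":0,"ry":0,"rz":0,"tx":-1.3,"ty":-1,"tz":109,"hand":1},{"rx":0,"ry":0,"rz":0,"tx":-1.3,"ty":-1,"tz":111,"hand":1},{"rx":0,"ry":0,"rz":0,"tx":-1.3,"ty":-1,"tz":111,"hand":1}]'
```

```text
clock: 26.25
position: [0.4731, -0.1079, 0.0472]
tool_rot: [3.141, 0.0, 1.572]
force: [-0.4, -0.6, -0.5]
grip_width: 0.0609
```

Then release, raise and back off with all rings in view.

```bash
python3 -m creep '[{"rx":0,"ry":0,"rz":0,"tx":0,"ty":0,"tz":1,"hand":1},{"rx":0,"ry":0,"rz":0,"tx":0,"ty":0,"tz":1,"hand":-0.5},{"rx":0,"ry":0,"rz":0,"tx":0,"ty":0,"tz":1,"hand":-1},{"rx":0,"ry":0,"rz":0,"tx":0,"ty":0,"tz":1,"hand":-1},{"rx":0,"ry":0,"rz":0,"tx":0,"ty":0,"tz":1,"hand":-1},{"rx":0,"ry":0,"rz":0,"tx":0,"ty":0,"tz":-35,"hand":-1},{"rx":0,"ry":0,"rz":0,"tx":0,"ty":0,"tz":-80,"hand":-1},{"rx":0,"ry":0,"rz":0,"tx":0,"ty":0,"tz":-125,"hand":-1}]'
python3 -m creep '[{"rx":0,"ry":0,"rz":0,"tx":-40,"ty":0,"tz":-60,"hand":-1},{"rx":0,"ry":0,"rz":0,"tx":-80,"ty":0,"tz":-120,"hand":-1},{"rx":0,"ry":0,"rz":0,"tx":-80,"ty":0,"tz":-130,"hand":-1},{"rx":0,"ry":0,"rz":0,"tx":-80,"ty":0,"tz":-130,"hand":-1},{"rx":0,"ry":0,"rz":0,"tx":-80,"ty":0,"tz":-130,"hand":-1},{"rx":0,"ry":0,"rz":0,"tx":-80,"ty":0,"tz":-130,"hand":-1}]'
python3 - <<'E'
from h import *
f=cam("wrist"); cv2.imwrite("pics/fin.png",f["pixels"])
S={32:(.4741,-.3773,.016,.063),42:(.4738,-.2877,.021,.073),52:(.4736,-.198,.026,.078),62:(.4734,-.1082,.031,.083)}
for n,(x,y,R,z) in S.items():
    c,s=ringfit(f,(x,y),R,z); print(n,((c-[x,y])*1e3).round(1),s)
cv2.imwrite("pics/fintop.png",cam("top")["pixels"])
print(bot.observe()["position"],bot.observe()["force"])
E
```

```text
clock: 27.05
position: [0.4721, -0.1078, 0.1727]
tool_rot: [-3.14, -0.001, 1.573]
force: [0.2, -0.4, -0.1]
grip_width: 0.0859
clock: 27.65
position: [0.4723, -0.1876, 0.3005]
tool_rot: [-3.14, -0.0, 1.573]
force: [-0.6, 0.1, -0.6]
grip_width: 0.0857
32 [-0.2  0.4] 59.64864156433008
42 [ 1. -1.] 60.0
52 [ 0.6 -0.4] 54.824088254062765
62 [ 0.1 -1. ] 59.77570275385478
[ 0.47239641 -0.18737842  0.30030557] [-0.68992821  0.39450688  0.41138978]
```

View pics/fin.png

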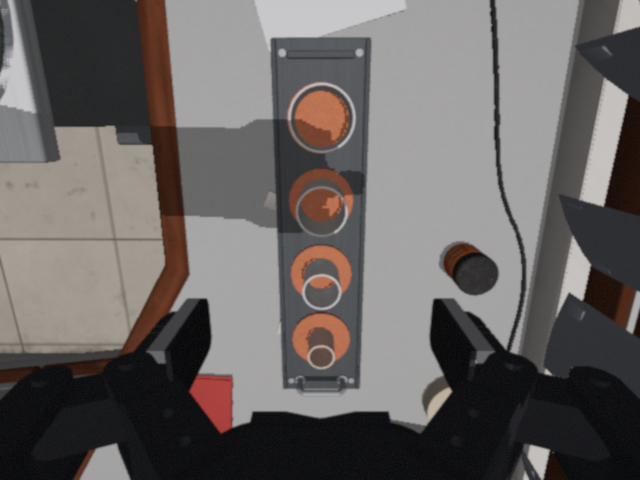

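View pics/fintop.png

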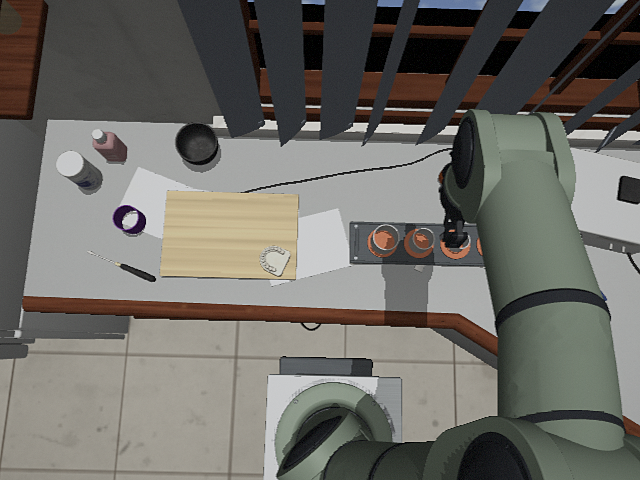

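All four rings stand on their seats, within about 1.5 mm of centre. The wrist view shows them at (321,118), (321,205), (321,285) and (321,352), going down in size towards the handle at (322,383). In the top view the plaster model is still at (275,261) and the purple ring at (129,220). The arm is clear of everything, so I am handing in.

```bash
python3 -c "
from workcell import bot
print(bot.job_done(), bot.observe()['clock'])"
```

```text
the job is handed in; nothing more can be done
the job is handed in; nothing more can be done
```

The tray is loaded and the job is handed in at about 28 s on the robot's clock. The handle is at the seat_1 end, so ring_32 stands on seat_1, ring_42 on seat_2, ring_52 on seat_3 and ring_62 on seat_4, placed smallest first.

- **Placement:** The last wrist-camera picture shows all four rings upright, each within about 1.5 mm of its seat centre (camera calibration is good to about 2 mm). The gripper was open about 0.2 m above the rings, and the force reading was near zero.
- **Other objects:** The last top view shows the plaster model and the purple look-alike where they started.
- **Checks that disagreed:** The automatic circle fit on the coarse top picture was off by up to about 8 mm, so I dropped it. The outline network reported every ring class at all five rings, including the purple one. I took positions from the wrist camera and told the rings apart by size and colour.
- **Forces:** The highest wrist force I read was about 16 N, while setting ring_42 down. That comes from readings between moves, not a continuous record.

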